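# Bolt the culture chest shut

## Task

Lock the white culture chest: lift the bolt's red-knobbed handle out of its open notch, slide the bolt across against its spring until it meets the brass stop, and turn the handle fully down into the brass catch's notch so that it stays there by itself. Feel for the stop and do not force the handle against it, and leave the dishes and the other things on the bench where they are.

Things in the scene. Friction and masses are not known exactly. Their poses are not given: they have to be found in the camera images.
- chest: White steel culture chest, fixed to the bench, 220 (its x) x 360 (its y) x 90 mm high. Origin: centre of the underside; z up. Its lid is the blue plate on the +y part of the top, 5 mm thick, closed; a steel staple on it (39 mm high) takes the bolt's tip. The brass catch stands on the chest's top beside the lid and counts as part of the chest.
- bolt_plate: Plate of the barrel bolt, flat on the chest's top, turned as the chest is. Origin: on the chest's top, 90 mm above the bench, under the bolt's axis, at the middle of the open (start) notch. The bolt's axis is parallel to the plate's +y, 24 mm above the origin; it slides along +y. The handle falls to the -x side (the robot's side). Each notch has a floor 20 mm high reaching 41 mm to -x.
- slot (a point): Point on the bolt's axis over the plate's origin (24 mm up), middle of the 12 mm wide open notch; axes as the plate's. From 13 to 20 mm to the -x side runs the steel slot wall, 34 mm above the plate, cut by the open notch; 10 to 17 mm to the +x side a wall 29 mm high. With the handle lower than about 0.9 rad the bolt can move only within a notch.
- stop_middle (a point): Marks on the bolt's axis the handle's middle at the stop if the catch stood mid-range (65 mm travel). The brass catch is screwed down up to 15 mm either way along y, differently each time, unmeasured: the handle meets its stop after 50 to 80 mm of travel. Along +y: low wall (20 to 25 mm to -x, 39 mm high), 12 mm wide notch (4 mm play for the handle), stop (a bar over the bolt, 48 mm high).
- knob (a point): Centre of the red ball knob, 20 mm diameter, at the end of the handle, a straight steel rod 8 mm thick; 60 mm from the bolt's axis. It can be pinched from above with the fingers closing along the plate's y; it then turns in the pads, so that the tool can stay vertical while the knob goes round. Axes: turn with the handle, y along the bolt.
- bolt (a joint): Travel of the bolt along the plate's +y, in m: 0 withdrawn (start), limit 0.095. A spring pushes it back to 0, with 1.8 N at 0 and 6.6 N at 0.08; friction about 1 N. The stop is hard: the push there grows at once. Never more than 25 N may press the handle against the stop or the walls.
- handle (a joint): Angle of the handle about the bolt's axis, rad: 0 level in a notch, pointing to the plate's -x, knob 24 mm above the chest's top; 1.57 straight up; limits 0 and 1.8. Knob in the plate's frame: x = -0.060 cos(angle), y = travel, z = 0.024 + 0.060 sin(angle). It stays where left (friction 0.05 N m). It starts in the open notch, raised by 0 to 0.5.
- lid_dish: Bystander: one closed culture dish, 92 mm across, 16 mm high, lying on the blue lid. Origin: centre of the underside.
- slide_box: Bystander: orange box for microscope slides, 82 x 34 x 14 mm, on the chest's top near its -y end. Origin: centre of the underside.
- dish_stack: Bystander: three stacked culture dishes, 92 mm across, 48 mm high, on the bench. Origin: centre of the underside.
- single_dish: Bystander: one culture dish, 92 mm across, 16 mm high, on the bench. Origin: centre of the underside.
- salt_jar: Bystander: white jar with a blue cap, 72 mm across, 120 mm high, on the bench. Origin: centre of the underside.
- flask: Bystander: amber conical flask, 80 mm across, 110 mm high, on the bench. Origin: centre of the underside.
- tip_box: Bystander: open blue box with compartments, 120 x 85 x 50 mm, on the bench. Origin: centre of the underside.

How it is judged:
On the way, in this order (a step that is already met when the one before it is completed fails the run):
1. the handle is lifted out of the open notch (value of joint handle above 0.8 rad), for 0.05 s.
2. the bolt is slid across (value of joint bolt above 0.042 m), for 0.05 s.
At the end, for the whole second after the job is handed in: The handle lies down in the catch's notch (within 0.15 rad of level), the bolt is across (travel over 40 mm, which with the handle down is possible only in the catch's notch), at rest, and the robot has let go (value of joint handle below 0.15 rad and value of joint bolt above 0.04 m and velocity of joint bolt between -0.01 and 0.01 m/s and contact force between the fingers and bolt_plate below 0.1 N); the robot touches nothing.
It fails at once if the handle is forced: over 25 N between the bolt or its handle and the stop or the walls beside the slot and notches (contact force between bolt_plate and chest above 25 N).
It fails at once if a dish, box, jar or flask on the chest or bench is moved by more than 20 mm (distance of any of lid_dish, slide_box, dish_stack, single_dish, salt_jar, flask, tip_box from where it was at the start of the episode above 0.02 m).
It also fails if it takes over 56 s, if anything falls off the work surface, if the arm or the gripper's body presses on something with over 40 N, if the wrist force passes 120 N, or if a joint passes its speed limit or range.

## Robot

A 6-joint arm with a two-finger parallel gripper is mounted at the origin on the work surface. World frame = base frame: x ahead of the robot, y to its left, z up, the work surface at z = 0. Lengths are in m, angles in rad, forces in N, time in s.
With the tool pointing down it reaches from about 0.3 to 0.775 m from the base axis. Payload 14.6 kg.
Tool frame: the origin (TCP) lies midway between the tips of the shut fingers; the grasp point (between the pads) lies 19 mm behind it; z points along the fingers, y is the line along which they close (so a half turn about z gives the same grasp; the last joint's range is limited). The gripper opens to 94 mm and grips with 3 to 60 N. Pads are 16 mm wide; open, the fingers measure 119 mm over their backs; the gripper's body (75 mm by 177 mm) begins 78 mm behind the grasp point.
Start: joints at [-1.202, 0.3, 1.521, -0, 1.321, -0.067], TCP at [0.232, -0.499, 0.205] pointing down, gripper open.
Joint ranges: [-3.03, 3.03], [-0.79, 2.21], [0.23, 2.52], [-1.04, 4.18], [0, 3.07], [-2.55, 2.55]. Speed limits (rad/s): [2.22, 2.22, 2.57, 3.14, 3.14, 3.14].

## Interface

Orientations are given as [roll, pitch, yaw] about the fixed x, y, z axes, in that order (R = Rz(yaw) Ry(pitch) Rx(roll)).
In Python, from station import ctrl gives the robot as it stands. The module is installed in compiled form; this text tells all that it offers.
- The arm moves only by the tool servo_tool, never from a script. Its argument "plan" is a list of rows, each a list of 7 numbers: the opening in per cent of the stroke, from 0 (shut) to 100 (fully open), then the shift along the tool's x, y, z in m, then the turn, a rotation vector about the tool's x, y, z in rad. A call has exactly 8 rows; each row shifts and turns the commanded pose from where the row before left it, along the tool's axes as they then stand; what a row does not reach is not made up. A row lasts 1/8 s, in which the tool goes at most 62.5 mm and 10.7 degrees, less where a joint would pass 70% of its speed; a pose out of reach is approached as far as the arm can. A call with a gripper value outside its range is refused whole. The fingers move at their own pace and stop on an object; "force" is the grip in N (left out, the last holds). Time passes only in rows, so rows that do not move let the fingers close, or fill a call up. It gives the time, the measured TCP pose, the force, the opening and the grip force at its end, in the units of the state.
- ctrl.get_obs(): the state, without advancing time (a new reading comes with each control period).
- ctrl.camera(name): name is "side" or "top"; returns a dict with "pixels" (400x640x3 uint8, red, green, blue), "z_map" (400x640 float32, m along the optical axis (not along the pixel's ray), 0 where there is no reading), "mtx" (3x3 intrinsics, pixels), "pose" (4x4, takes a point from camera to world coordinates). Camera axes: x right, y up, looking along -z (the intrinsics and any distortion apply to the point x, -y, -z); pixel columns grow to the right and rows downward; lengths in m; the calibration is good to about 2 mm. A picture is of the moment at which its call begins.
- ctrl.hand_in(): hands the job in; it is judged then, once.
The state is a dict: "time_s": time; "qpos": joint angles; "joint_vel": joint speeds; "tau": joint torques, N m; "ee_pos": TCP position; "eef_rot": TCP orientation; "force": force on the tool from outside, world axes, zero at the start; "moment": the same for the moment, N m; "grip_width": finger opening in m; "grip_force": force on a finger pad.
Only numpy, scipy, OpenCV 4.12 (cv2) and the standard library are available. Lean on these libraries where they do the work, as an engineer would, in place of code of your own. Each camera call takes 0.05 s, during which the arm holds its last target. There are 200 camera calls.

## Working session

There is one attempt and no reset: what is moved stays moved. The work goes in short steps, Python scripts to look and compute and a tool call to move; the robot and the scene stay as the last step left them, time stands still between calls to the robot, and variables do not carry over. Pictures are saved under pics/ and viewed, at most 10 in all, crops included, and the job is handed in when it is done.

Besides the shell and the picture viewer there is one more tool, called after ">>>" as name(argument=value, ...), one argument or row to a line, values as JSON. servo_tool: Moves the arm, as the interface text tells. Its arguments: {"type":"object","properties":{"plan":{"type":"array","items":{"type":"array","items":{"type":"number"}}},"force":{"type":"number"}},"required":["plan"]}

```bash
mkdir -p pics
cat > h.py <<'E'
import numpy as np, cv2
from station import ctrl
def cam(n):
    c=ctrl.camera(n); return c
def pts(c):
    z=c["z_map"]; K=c["mtx"]; v,u=np.mgrid[:400,:640]
    X=(u-K[0,2])/K[0,0]*z; Y=-(v-K[1,2])/K[1,1]*z
    P=np.stack([X,Y,-z,np.ones_like(z)],-1)@c["pose"].T
    return P[...,:3]
E
python3 - <<'E'
from h import *
for n in("top","side"):
    c=cam(n); cv2.imwrite(f"pics/{n}0.png",c["pixels"][...,::-1]); np.savez(f"{n}0.npz",**c)
    P=pts(c); hsv=cv2.cvtColor(c["pixels"],cv2.COLOR_RGB2HSV); h,s,v=cv2.split(hsv)
    m=(((h<6)|(h>174))&(s>150)&(v>70)).astype(np.uint8)
    N,l,st,ce=cv2.connectedComponentsWithStats(m)
    print(n,c["pose"].round(3).tolist(),c["mtx"].tolist())
    for i in range(1,N):
        if st[i,4]>15: print(st[i],ce[i],np.median(P[l==i],0).round(4))
print(ctrl.get_obs())
E
```

```text
top [[0.022, 0.993, -0.119, 0.338], [-1.0, 0.02, -0.015, -0.003], [-0.012, 0.12, 0.993, 1.265], [0.0, 0.0, 0.0, 1.0]] [[417.9051012971074, 0.0, 312.8582810456857], [0.0, 417.9051012971074, 200.63401673167652], [0.0, 0.0, 1.0]]
[434  47   5   9  35] [436.08571429  51.05714286] [ 0.9234 -0.3356  0.1044]
[462  47   7   9  39] [465.38461538  51.38461538] [ 0.9226 -0.421   0.1043]
[491  48   9   9  41] [494.95121951  52.07317073] [ 0.9225 -0.5055  0.1043]
[434  64   6   8  28] [436.17857143  67.57142857] [ 0.8726 -0.3346  0.1041]
[463  65   7   7  29] [465.72413793  68.06896552] [ 0.8731 -0.4203  0.1034]
[492  65   9   8  39] [495.41025641  68.25641026] [ 0.8741 -0.5057  0.1036]
[622 155  14  10  99] [628.5959596  159.41414141] [ 0.5639 -0.7161  0.3101]
[356 163   5   6  25] [357.96 165.6 ] [ 0.5745 -0.1087  0.1256]
side [[-0.811, 0.302, -0.502, -0.128], [-0.586, -0.418, 0.694, 0.789], [-0.0, 0.857, 0.516, 0.705], [0.0, 0.0, 0.0, 1.0]] [[376.3410144624442, 0.0, 314.0230029346344], [0.0, 376.3410144624442, 205.2365991141603], [0.0, 0.0, 1.0]]
{'time_s': 0.1, 'qpos': array([-1.20156180e+00,  3.00399287e-01,  1.52150489e+00, -8.65246248e-06,
        1.32065902e+00, -6.65972101e-02]), 'joint_vel': array([ 0.00078196, -0.00156635, -0.00258809, -0.00049824, -0.00141636,
       -0.00244894]), 'tau': array([ 9.98416290e-04, -5.32648587e+01, -3.53286052e+01,  7.09248637e-02,
        2.35428015e-02, -3.99971930e-05]), 'ee_pos': array([ 0.23210793, -0.49838238,  0.20495794]), 'eef_rot': array([-3.14062370e+00, -5.62252529e-05,  4.35833852e-01]), 'force': array([-0.16446422, -0.33002876,  0.22959323]), 'moment': array([-0.06687876, -0.01784736, -0.02118565]), 'grip_force': 0.0, 'grip_width': 0.09429739659256267}
```

View pics/top0.png

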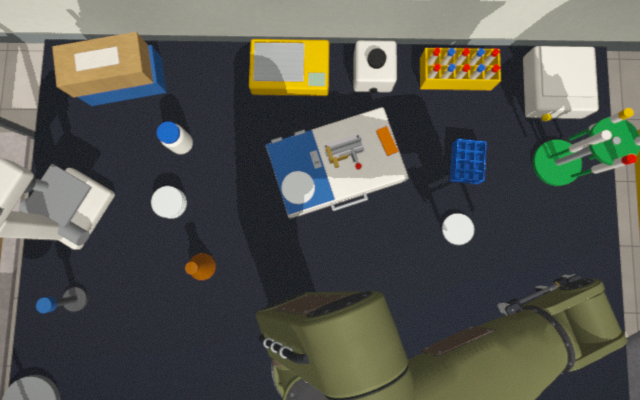

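View pics/side0.png

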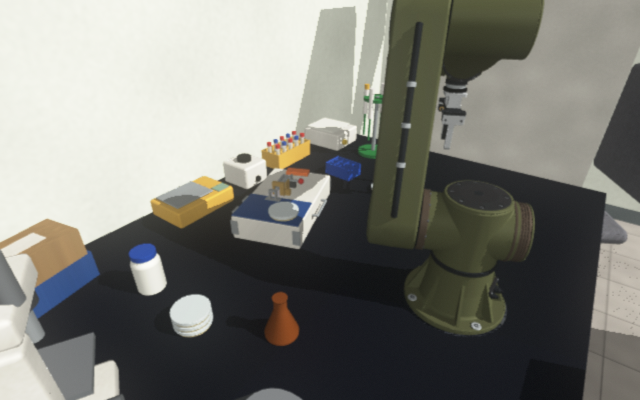

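Top view: chest around (337,162), with the blue lid on its left (+y) side, the brass catch at about (335,158), the knob at (358,166) and the slide box at (387,140). Side view: chest around (285,205), clear of the arm.

Run:
```python
from h import *
c=dict(np.load("top0.npz")); P=pts(c); cs=dict(np.load("side0.npz")); Q=pts(cs)
reg=np.zeros((400,640),bool); reg[100:225,255:420]=1
m=reg&(P[...,2]>.08)&(P[...,2]<.12)
pt=P[m][:,:2].astype(np.float32)
r=cv2.minAreaRect(pt*1000); print("chest",r)
print("top z median",np.median(P[reg&(np.abs(P[...,2]-.09)<.008)][:,2]))
for n,c0,PP in(("top",c,P),("side",cs,Q)):
    hsv=cv2.cvtColor(c0["pixels"],cv2.COLOR_RGB2HSV); h,s,v=cv2.split(hsv)
    near=(np.hypot(PP[...,0]-.575,PP[...,1]+.09)<.12)&(PP[...,2]>.08)
    for nm,mm in(("red",((h<5)|(h>174))&(s>130)),("brass",(h>=12)&(h<=26)&(s>80)),("orange",(h>5)&(h<12)&(s>150))):
        k=near&mm
        if k.sum():print(n,nm,k.sum(),PP[k].mean(0).round(4),PP[k].min(0).round(4),PP[k].max(0).round(4), np.argwhere(k).mean(0))
    im=c0["pixels"][...,::-1]
    a=im[125:190,290:410] if n=="top" else im[155:250,225:340]
    cv2.imwrite(f"pics/{n}_crop.png",cv2.resize(a,None,fx=5,fy=5,interpolation=cv2.INTER_CUBIC))
```

```text
chest ((599.8474731445312, -47.56382751464844), (224.8068084716797, 360.1082763671875), 19.28797149658203)
top z median 0.0916378888956455
top red 26 [ 0.5753 -0.1088  0.1253] [ 0.5684 -0.1148  0.1208] [ 0.5827 -0.1032  0.1294] [165.5 358. ]
top brass 233 [ 0.6111 -0.0911  0.1159] [ 0.575  -0.2014  0.0934] [ 0.6654 -0.0189  0.1421] [153.57939914 351.27038627]
side red 14 [ 0.5716 -0.1011  0.1204] [ 0.5649 -0.1071  0.1167] [ 0.5785 -0.0962  0.1256] [180.71428571 300.5       ]
side brass 174 [ 0.5974 -0.0386  0.117 ] [ 0.5712 -0.1867  0.0867] [ 0.6761 -0.0135  0.1391] [186.62643678 282.68390805]
side orange 51 [ 0.6372 -0.1809  0.0999] [ 0.6114 -0.1999  0.0929] [ 0.6683 -0.1631  0.1054] [172.68627451 299.7254902 ]
```

View pics/top_crop.png

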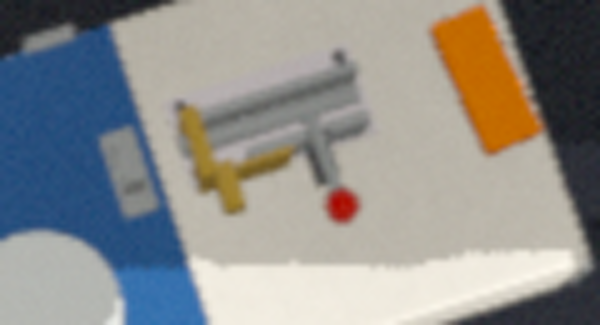

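View pics/side_crop.png

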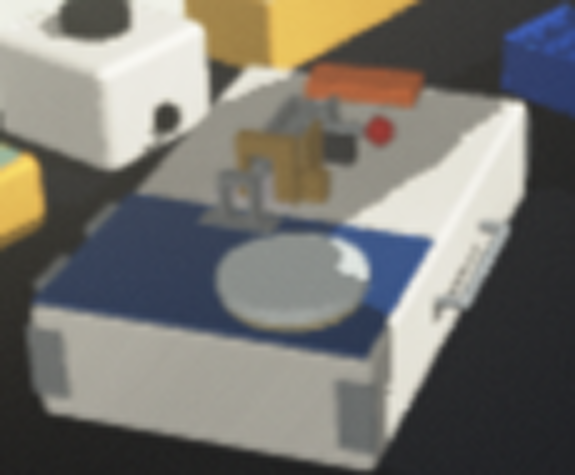

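The crops show the brass catch (low wall plus bar, top crop about (185-290,105-210)), the steel handle with its knob at (340,205) near level in the open notch, and the lid dish well off to the side. I'll measure the catch in the plate frame and start the approach.

Run:
```python
from h import *
c=dict(np.load("top0.npz")); P=pts(c); cs=dict(np.load("side0.npz")); Q=pts(cs)
def ray(c,u,v):
    K=c["mtx"]; d=c["pose"][:3,:3]@np.array([(u-K[0,2])/K[0,0],-(v-K[1,2])/K[1,1],-1]); return c["pose"][:3,3],d/np.linalg.norm(d)
o1,d1=ray(c,358,165.5);o2,d2=ray(cs,300.5,180.7)
t=np.linalg.lstsq(np.c_[d1,-d2],o2-o1,rcond=None)[0]
a,b=o1+t[0]*d1,o2+t[1]*d2; print("knob",a,b)
k=(a+b)/2; th=.336; ex=np.array([np.cos(th),np.sin(th)]); ey=np.array([-ex[1],ex[0]])
# plate frame y with knob y=0, x=-60 at knob
for n,c0,PP in(("top",c,P),("side",cs,Q)):
    hsv=cv2.cvtColor(c0["pixels"],cv2.COLOR_RGB2HSV); h,s,v=cv2.split(hsv)
    d=PP[...,:2]-k[:2]; x=d@ex*1000-60; y=d@ey*1000; z=PP[...,2]*1000-90
    m=(h>=12)&(h<=28)&(s>80)&(x>-60)&(x<40)&(y>10)&(y<120)&(z>4)
    A=np.c_[x[m],y[m],z[m]]; A=A[np.argsort(A[:,1])]
    print(n); 
    for y0 in range(10,110,5):
        B=A[(A[:,1]>=y0)&(A[:,1]<y0+5)]
        if len(B): print(y0,len(B),"x",B[:,0].min().round(),B[:,0].max().round(),"z",B[:,2].min().round(),B[:,2].max().round())
```

```text
knob [ 0.57751726 -0.10974885  0.11494594] [ 0.57808312 -0.1093575   0.11502742]
top
15 3 x -25.0 -21.0 z 11.0 27.0
20 6 x -26.0 -22.0 z 13.0 43.0
25 6 x -26.0 -23.0 z 9.0 40.0
30 6 x -25.0 -24.0 z 7.0 39.0
35 6 x -25.0 -23.0 z 12.0 44.0
40 7 x -26.0 -23.0 z 8.0 41.0
45 4 x -25.0 -24.0 z 11.0 35.0
50 17 x -41.0 -17.0 z 7.0 37.0
55 22 x -42.0 9.0 z 4.0 24.0
60 25 x -42.0 13.0 z 9.0 50.0
65 31 x -26.0 15.0 z 16.0 52.0
70 21 x -25.0 12.0 z 17.0 52.0
side
25 1 x -20.0 -20.0 z 34.0 34.0
30 5 x -27.0 -25.0 z 8.0 38.0
35 6 x -28.0 -17.0 z 15.0 38.0
40 7 x -27.0 -19.0 z 13.0 37.0
45 4 x -28.0 -25.0 z 24.0 34.0
50 9 x -34.0 -23.0 z 17.0 38.0
55 4 x -38.0 -24.0 z 17.0 21.0
60 21 x -44.0 7.0 z 5.0 46.0
65 18 x -41.0 14.0 z 6.0 48.0
70 64 x -27.0 14.0 z 5.0 48.0
75 25 x -29.0 6.0 z 7.0 49.0
```

>>> servo_tool(
  plan=[
    [70, 0, 0, 0, 0, 0, 0.1],
    [70, 0.05, -0.03, 0, 0, 0, 0],
    [70, 0.05, -0.03, 0, 0, 0, 0],
    [70, 0.05, -0.03, 0, 0, 0, 0],
    [70, 0.05, -0.03, 0, 0, 0, 0],
    [70, 0.05, -0.03, 0, 0, 0, 0],
    [70, 0.05, -0.03, 0, 0, 0, 0],
    [70, 0.05, -0.03, 0, 0, 0, 0],
  ],
  force=20,
)

```text
time_s: 1.1
ee_pos: [0.4943, -0.1833, 0.2053]
eef_rot: [-3.142, 0.0, 0.336]
force: [0.4, -1.3, -0.7]
grip_width: 0.0657
grip_force: 0.0
```

>>> servo_tool(
  plan=[
    [48, 0.04, -0.02, 0, 0, 0, 0],
    [48, 0.04, -0.02, 0, 0, 0, 0],
    [48, 0.0234, -0.0021, 0.02, 0, 0, 0],
    [48, 0, 0, 0.03, 0, 0, 0],
    [48, 0, 0, 0.02, 0, 0, 0],
    [48, 0, 0, 0, 0, 0, 0],
    [48, 0, 0, 0, 0, 0, 0],
    [48, 0, 0, 0, 0, 0, 0],
  ],
)

```text
time_s: 2.1
ee_pos: [0.5775, -0.1113, 0.1365]
eef_rot: [3.141, -0.001, 0.336]
force: [0.7, 0.1, -0.3]
grip_width: 0.0454
grip_force: 0.0
```

Run:
```python
from h import *
ims=[]
for n in("top","side"):
    c=cam(n); im=c["pixels"][...,::-1]
    a=im[125:200,290:410] if n=="top" else im[125:220,225:345]
    ims.append(cv2.resize(a,(480,int(a.shape[0]*4)),interpolation=cv2.INTER_CUBIC)[:290])
cv2.imwrite("pics/b.png",np.vstack(ims))
```

```text
(no output)
```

View pics/b.png

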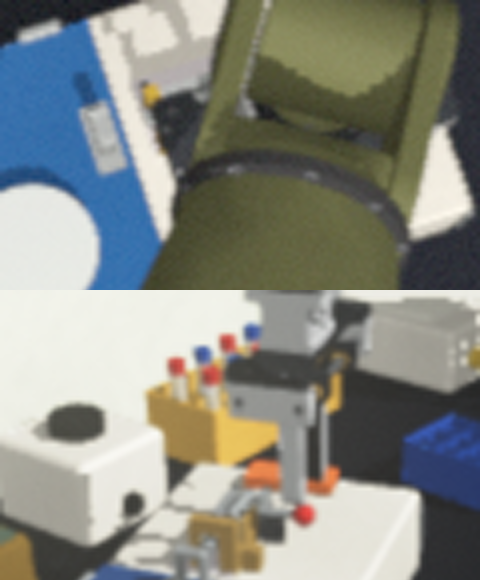

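The side view shows the open gripper upright above the knob (303,513), with the catch clear. Descend and pinch.

>>> servo_tool(
  plan=[
    [48, 0, -0.002, 0.015, 0, 0, 0],
    [48, 0, 0, 0.015, 0, 0, 0],
    [48, 0, 0, 0.0085, 0, 0, 0],
    [30, 0, 0, 0, 0, 0, 0],
    [0, 0, 0, 0, 0, 0, 0],
    [0, 0, 0, 0, 0, 0, 0],
    [0, 0, 0, 0, 0, 0, 0],
    [0, 0, 0, 0, 0, 0, 0],
  ],
  force=15,
)

```text
time_s: 3.2
ee_pos: [0.5761, -0.108, 0.097]
eef_rot: [-3.139, 0.0, 0.336]
force: [-3.2, 9.2, 0.3]
grip_width: 0.019
grip_force: 15.0
```

>>> servo_tool(
  plan=[
    [0, 0, -0.002, 0, 0, 0, 0],
    [0, 0.0009, 0, -0.009, 0, 0, 0],
    [0, 0.0022, 0, -0.0087, 0, 0, 0],
    [0, 0.0034, 0, -0.0083, 0, 0, 0],
    [0, 0.0047, 0, -0.0077, 0, 0, 0],
    [0, 0, 0, 0, 0, 0, 0],
    [0, 0, 0, 0, 0, 0, 0],
    [0, 0, 0, 0, 0, 0, 0],
  ],
)

```text
time_s: 4.2
ee_pos: [0.5862, -0.1038, 0.1306]
eef_rot: [-3.142, 0.0, 0.336]
force: [-3.3, -0.4, 1.9]
grip_width: 0.0185
grip_force: 15.0
```

>>> servo_tool(
  plan=[
    [0, 0.0058, 0, -0.0069, 0, 0, 0],
    [0, 0.0067, 0, -0.006, 0, 0, 0],
    [0, 0.0076, 0, -0.0049, 0, 0, 0],
    [0, 0.007, 0, -0.0033, 0, 0, 0],
    [0, 0, 0, 0, 0, 0, 0],
    [0, 0, 0, 0, 0, 0, 0],
    [0, 0, 0, 0, 0, 0, 0],
    [0, 0, 0, 0, 0, 0, 0],
  ],
)

```text
time_s: 5.2
ee_pos: [0.6119, -0.0948, 0.1517]
eef_rot: [3.142, -0.0, 0.336]
force: [-0.5, 1.0, 1.4]
grip_width: 0.0192
grip_force: 15.0
```

>>> servo_tool(
  plan=[
    [0, 0, -0.005, 0, 0, 0, 0],
    [0, 0, -0.006, 0, 0, 0, 0],
    [0, 0, -0.006, 0, 0, 0, 0],
    [0, 0, -0.006, 0, 0, 0, 0],
    [0, 0, -0.006, 0, 0, 0, 0],
    [0, 0, -0.006, 0, 0, 0, 0],
    [0, 0, -0.005, 0, 0, 0, 0],
    [0, 0, 0, 0, 0, 0, 0],
  ],
)

```text
time_s: 6.2
ee_pos: [0.5987, -0.0566, 0.1518]
eef_rot: [-3.141, 0.0, 0.336]
force: [-0.5, -3.9, 0.2]
grip_width: 0.0186
grip_force: 15.0
```

>>> servo_tool(
  plan=[
    [0, 0, -0.002, 0, 0, 0, 0],
    [0, 0, -0.002, 0, 0, 0, 0],
    [0, 0, -0.002, 0, 0, 0, 0],
    [0, 0, -0.002, 0, 0, 0, 0],
    [0, 0, -0.001, 0, 0, 0, 0],
    [0, 0, -0.001, 0, 0, 0, 0],
    [0, 0, 0, 0, 0, 0, 0],
    [0, 0, 0, 0, 0, 0, 0],
  ],
)

```text
time_s: 7.2
ee_pos: [0.5956, -0.0477, 0.1518]
eef_rot: [3.141, -0.0, 0.336]
force: [0.4, -4.6, 0.2]
grip_width: 0.0188
grip_force: 15.0
```

>>> servo_tool(
  plan=[
    [0, 0, -0.001, 0, 0, 0, 0],
    [0, 0, -0.001, 0, 0, 0, 0],
    [0, 0, -0.001, 0, 0, 0, 0],
    [0, 0, 0, 0, 0, 0, 0],
    [0, 0, 0, 0, 0, 0, 0],
    [0, 0, 0, 0, 0, 0, 0],
    [0, 0, 0, 0, 0, 0, 0],
    [0, 0, 0, 0, 0, 0, 0],
  ],
)

```text
time_s: 8.2
ee_pos: [0.5946, -0.0449, 0.1518]
eef_rot: [3.141, -0.0, 0.336]
force: [1.4, -5.3, 1.4]
grip_width: 0.0186
grip_force: 15.0
```

>>> servo_tool(
  plan=[
    [0, 0, -0.001, 0, 0, 0, 0],
    [0, 0, -0.001, 0, 0, 0, 0],
    [0, 0, -0.0005, 0, 0, 0, 0],
    [0, 0, 0, 0, 0, 0, 0],
    [0, 0, 0, 0, 0, 0, 0],
    [0, 0, 0, 0, 0, 0, 0],
    [0, 0, 0, 0, 0, 0, 0],
    [0, 0, 0, 0, 0, 0, 0],
  ],
)

```text
time_s: 9.2
ee_pos: [0.5938, -0.0426, 0.1518]
eef_rot: [3.141, -0.0, 0.336]
force: [0.3, -5.4, 0.7]
grip_width: 0.0183
grip_force: 15.0
```

>>> servo_tool(
  plan=[
    [0, 0, -0.001, 0, 0, 0, 0],
    [0, 0, -0.001, 0, 0, 0, 0],
    [0, 0, -0.0005, 0, 0, 0, 0],
    [0, 0, 0, 0, 0, 0, 0],
    [0, 0, 0, 0, 0, 0, 0],
    [0, 0, 0, 0, 0, 0, 0],
    [0, 0, 0, 0, 0, 0, 0],
    [0, 0, 0, 0, 0, 0, 0],
  ],
)

```text
time_s: 10.2
ee_pos: [0.593, -0.0403, 0.1518]
eef_rot: [3.141, -0.0, 0.336]
force: [0.5, -5.4, -0.6]
grip_width: 0.0194
grip_force: 15.0
```

>>> servo_tool(
  plan=[
    [0, 0, -0.001, 0, 0, 0, 0],
    [0, 0, -0.001, 0, 0, 0, 0],
    [0, 0, -0.0005, 0, 0, 0, 0],
    [0, 0, 0, 0, 0, 0, 0],
    [0, 0, 0, 0, 0, 0, 0],
    [0, 0, 0, 0, 0, 0, 0],
    [0, 0, 0, 0, 0, 0, 0],
    [0, 0, 0, 0, 0, 0, 0],
  ],
)

```text
time_s: 11.2
ee_pos: [0.5928, -0.0398, 0.1518]
eef_rot: [3.138, -0.001, 0.335]
force: [5.6, -17.6, -2.4]
grip_width: 0.0185
grip_force: 15.0
```

Stop felt at about 58 mm. Back off 4 mm (2 mm of wind-up, 2 mm to mid-notch), then start lowering.

>>> servo_tool(
  plan=[
    [0, 0, 0.002, 0, 0, 0, 0],
    [0, 0, 0.002, 0, 0, 0, 0],
    [0, 0, 0, 0, 0, 0, 0],
    [0, -0.007, 0, 0.0033, 0, 0, 0],
    [0, -0.0076, 0, 0.0049, 0, 0, 0],
    [0, 0, 0, 0, 0, 0, 0],
    [0, 0, 0, 0, 0, 0, 0],
    [0, 0, 0, 0, 0, 0, 0],
  ],
)

```text
time_s: 12.2
ee_pos: [0.5797, -0.0463, 0.1435]
eef_rot: [3.141, -0.0, 0.336]
force: [1.2, -4.3, -0.4]
grip_width: 0.0189
grip_force: 15.0
```

>>> servo_tool(
  plan=[
    [0, -0.0067, 0, 0.006, 0, 0, 0],
    [0, -0.0058, 0, 0.0069, 0, 0, 0],
    [0, 0, 0, 0, 0, 0, 0],
    [0, 0, 0, 0, 0, 0, 0],
    [0, 0, 0, 0, 0, 0, 0],
    [0, 0, 0, 0, 0, 0, 0],
    [0, 0, 0, 0, 0, 0, 0],
    [0, 0, 0, 0, 0, 0, 0],
  ],
)

```text
time_s: 13.2
ee_pos: [0.5678, -0.0504, 0.1306]
eef_rot: [3.142, -0.0, 0.336]
force: [1.1, -5.4, -0.4]
grip_width: 0.0186
grip_force: 15.0
```

>>> servo_tool(
  plan=[
    [0, -0.0047, 0, 0.0077, 0, 0, 0],
    [0, -0.0034, 0, 0.0083, 0, 0, 0],
    [0, -0.0022, 0, 0.0087, 0, 0, 0],
    [0, 0, 0, 0, 0, 0, 0],
    [0, -0.0009, 0, 0.009, 0, 0, 0],
    [0, 0, 0, 0, 0, 0, 0],
    [0, 0, 0, 0, 0, 0, 0],
    [0, 0, 0, 0, 0, 0, 0],
  ],
)

```text
time_s: 14.2
ee_pos: [0.5572, -0.0541, 0.0963]
eef_rot: [3.142, -0.0, 0.336]
force: [2.7, -5.1, -0.9]
grip_width: 0.0189
grip_force: 15.0
```

>>> servo_tool(
  plan=[
    [0, 0, 0, 0.001, 0, 0, 0],
    [0, 0, 0, 0.001, 0, 0, 0],
    [0, 0, 0, 0, 0, 0, 0],
    [0, 0, 0, 0, 0, 0, 0],
    [0, 0, 0, 0, 0, 0, 0],
    [0, 0, 0, 0, 0, 0, 0],
    [0, 0, 0, 0, 0, 0, 0],
    [0, 0, 0, 0, 0, 0, 0],
  ],
)

```text
time_s: 15.2
ee_pos: [0.5574, -0.0543, 0.0955]
eef_rot: [3.141, -0.001, 0.336]
force: [-2.5, -5.6, 11.3]
grip_width: 0.0188
grip_force: 15.0
```

>>> servo_tool(
  plan=[
    [0, 0, 0.001, -0.001, 0, 0, 0],
    [0, 0, 0.001, 0, 0, 0, 0],
    [0, 0, 0, 0, 0, 0, 0],
    [45, 0, 0, 0, 0, 0, 0],
    [45, 0, 0, 0, 0, 0, 0],
    [45, 0, 0, 0, 0, 0, 0],
    [45, 0, 0, 0, 0, 0, 0],
    [45, 0, 0, 0, 0, 0, 0],
  ],
)

```text
time_s: 16.2
ee_pos: [0.5578, -0.0559, 0.0959]
eef_rot: [-3.141, 0.0, 0.336]
force: [0.4, -0.1, -0.8]
grip_width: 0.0423
grip_force: 0.0
```

>>> servo_tool(
  plan=[
    [45, 0, 0, -0.01, 0, 0, 0],
    [45, 0, 0, -0.02, 0, 0, 0],
    [45, 0, 0, -0.03, 0, 0, 0],
    [45, 0, 0, -0.03, 0, 0, 0],
    [45, -0.05, 0, -0.02, 0, 0, 0],
    [45, -0.05, 0, 0, 0, 0, 0],
    [45, -0.05, 0, 0, 0, 0, 0],
    [45, 0, 0, 0, 0, 0, 0],
  ],
)

```text
time_s: 17.2
ee_pos: [0.4147, -0.106, 0.2071]
eef_rot: [3.14, -0.001, 0.334]
force: [0.9, 0.1, -0.1]
grip_width: 0.0424
grip_force: 0.0
```

Run:
```python
from h import *
ims=[]
for n in("top","side"):
    c=cam(n); im=c["pixels"][...,::-1]; P=pts(c)
    hsv=cv2.cvtColor(c["pixels"],cv2.COLOR_RGB2HSV); h,s,v=cv2.split(hsv)
    m=((h<5)|(h>174))&(s>130)&(np.hypot(P[...,0]-.56,P[...,1]+.05)<.1)
    if m.sum(): print(n,m.sum(),P[m].mean(0))
    a=im[125:200,290:410] if n=="top" else im[155:230,225:345]
    ims.append(cv2.resize(a,None,fx=4,fy=4,interpolation=cv2.INTER_CUBIC)[:290])
cv2.imwrite("pics/c.png",np.vstack(ims)); o=ctrl.get_obs(); print(o["time_s"],o["force"])
```

```text
top 25 [ 0.55781413 -0.05920254  0.12218431]
side 17 [ 0.55498896 -0.05255343  0.11772866]
17.3 [-0.37956936  0.20703362 -1.01054495]
```

View pics/c.png

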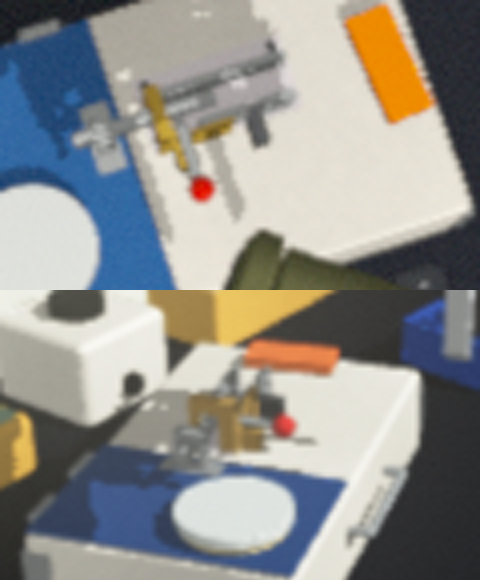

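The picture shows the handle lying level in the brass notch, with the knob at (202,188) in the top crop and the bolt's tip through the staple. The knob has moved about 53 mm along the bolt and sits at level height, the dishes and box haven't moved, and the arm is clear.

```bash
python3 -c "
from station import ctrl
print(ctrl.hand_in())"
```

```text
the job is handed in; nothing more can be done
None
```

The chest is locked: the bolt met its stop at about 58 mm of travel, the handle lies level in the brass catch's notch and stayed there when released, the gripper is clear, and the job is handed in (no verdict was returned).

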